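# Line up the pendants and hold the inspection light over them

## Robot

A 6-joint arm with a two-finger parallel gripper is mounted at the origin on the work surface. World frame = base frame: x ahead of the robot, y to its left, z up, the work surface at z = 0. Lengths are in m, angles in rad, forces in N, time in s.
With the tool pointing down it reaches from about 0.3 to 0.775 m from the base axis. Payload 14.6 kg.
Tool frame: the origin (TCP) lies between the finger pads, 19 mm behind the fingertips; this is the grasp point; z points along the fingers, y is the line along which they close (so a half turn about z gives the same grasp; the last joint's range is limited). The gripper opens to 94 mm and grips with 3 to 60 N. Pads are 16 mm wide; open, the fingers measure 119 mm over their backs; the gripper's body (75 mm by 177 mm) begins 78 mm behind the grasp point.
Start: joints at [1.264, 0.3, 1.521, -0, 1.321, -0.067], TCP at [0.131, 0.534, 0.224] pointing down, gripper open.
Joint ranges: [-3.03, 3.03], [-0.79, 2.21], [0.23, 2.52], [-1.04, 4.18], [0, 3.07], [-2.55, 2.55]. Speed limits (rad/s): [2.22, 2.22, 2.57, 3.14, 3.14, 3.14].

## Interface

Orientations are given as [roll, pitch, yaw] about the fixed x, y, z axes, in that order (R = Rz(yaw) Ry(pitch) Rx(roll)).
In Python, from station import ctrl, cams gives the robot as it stands. The module is installed in compiled form; this text tells all that it offers.
- The arm moves only by the tool arm_command, never from a script. Its argument "plan" is a list that holds one entry, the list of rows, each a list of 7 numbers: the shift along the tool's x, y, z in parts of the range, where 1.0 means 800 mm, then the turn, a rotation vector about the tool's x, y, z in normalised numbers (1 is pi rad), then the closure, from -1 (fully open) to 1 (shut). A call has 1 to 12 rows; each row is the pose to reach, as a shift and turn from the pose commanded when the call began, along the tool's axes at that moment; what a row does not reach only later rows make up. A row lasts 1/10 s, in which the tool goes at most 50 mm and 8.59 degrees, less where a joint would pass 70% of its speed; a pose out of reach is approached as far as the arm can. No shift or turn number may pass 1 either way. A call with a gripper value outside its range is refused whole. The fingers move at their own pace and stop on an object; "squeeze" is the grip in N (left out, the last holds). Time passes only in rows, so rows that repeat a pose let the fingers close. It gives the time, the measured TCP pose, the force, the opening and the grip force at its end, in the units of the state.
- ctrl.get_obs(): the state, without advancing time (a new reading comes with each control period).
- cams.camera(name): name is "side" or "top" or "wrist"; returns (picture, depth): 400x640x3 uint8, blue, green, red; 400x640 float32, m along the optical axis (not along the pixel's ray), 0 where there is no reading.
- cams.camera_info(name): a dict with "fx", "fy", "cx", "cy" (pixels), "dist_coeffs" ([k1, k2, p1, p2, k3] as OpenCV has them; the pictures are not rectified), "world_to_cam" (4x4, takes a point from world to camera coordinates). Camera axes: x right, y down, z forward; pixel columns grow to the right and rows downward; lengths in m; the calibration is good to about 2 mm. A picture is of the moment at which its call begins: read the wrist's pose just before it. camera_info takes no time and is no camera call; for the wrist camera it gives the pose at the moment of the call.
- ctrl.hand_in(): hands the job in; it is judged then, once.
The state is a dict: "time_s": time; "qpos": joint angles; "joint_vel": joint speeds; "tau": joint torques, N m; "ee_pos": TCP position; "eef_rot": TCP orientation; "force": force on the tool from outside, world axes, zero at the start; "moment": the same for the moment, N m; "grip_width": finger opening in m; "grip_force": force on a finger pad.
Only numpy, scipy, OpenCV 4.12 (cv2) and the standard library are available. Lean on these libraries where they do the work, as an engineer would, in place of code of your own. Each camera call takes 0.05 s, during which the arm holds its last target. There are 200 camera calls.

## Task

Without disturbing anything else on the bench, slide the three pendant blocks on the grey felt pad into an even row, each squarely inside one of the three outlined squares, and let go of them. Then pinch the two side catches of the inspection light together, lift it free of its charging dock, and hold it level over the middle block with its length along the row and its underside about 10 cm above the bench; finish while still holding it there by the pinched catches.

Things in the scene. Friction and masses are not known exactly. Their poses are not given: they have to be found in the camera images.
- pad: Fixed grey felt pad, 170 (x) x 215 (y) x 4 mm, on the bench. Origin: centre of its underside. Its y axis runs along the row of three outlined squares; they lie in its +x half, the blocks start in its -x half. The pad is on the left or right of the bench, the dock on the other side; turned up to 0.25 rad.
- mark0 (a point): Centre of the outlined square (white lines, 40 mm between them) at the pad's +y end, on the pad's top face (4 mm above the bench). In the pad's frame it is at x = 35, y = 66 mm.
- mark1 (a point): Centre of the middle outlined square, on the pad's top face. In the pad's frame: x = 35, y = 0.
- mark2 (a point): Centre of the outlined square at the pad's -y end, on the pad's top face. In the pad's frame: x = 35, y = -66 mm.
- block0: Loose wooden block, 36 x 36 x 22 mm, 40 to 85 g, sides along its x and y, z up, with a flat round pendant on top (to 30 mm above the block's underside). Origin: centre of its underside. Starts on the pad in front of mark0, 40 to 80 mm from it towards the pad's -x, turned up to 0.4 rad from the pad. Any block may go in any square.
- block1: As block0, with a square pendant; starts in front of mark1.
- block2: As block0, with an oblong pendant; starts in front of mark2.
- dock: Fixed black charging dock, base 100 (x) x 190 (y) x 6 mm, turned up to 0.45 rad. Origin: centre of its underside. The light lies along its y, 6 mm above the bench, between guides (2 mm play, up to 24 mm high). Two lips, 44 mm long in y, 31.5 to 42 mm from the centre in +x and -x, tops 21.5 mm above the bench, hold the catches' barbs down; fingertips must stay above the lips.
- light: Loose cassette-shaped inspection light: aluminium housing 36 (x) x 150 (y) x 40 mm, 0.2 to 0.35 kg in all. Origin: centre of its underside; z up, y along its length. It cannot be pulled out of the dock unless both side catches are pushed in; with them in, it lifts straight up (free of the dock once raised by 25 mm).
- light_grip (a point): Point midway between the catches on the light's centre line, 40 mm above its underside (46 mm above the bench when docked). With the tool pointing down and the fingers closing along the light's x axis, the TCP here puts the pads on both catches and the fingertips (19 mm lower) above the lips.
- catch_near (a joint): Travel of the catch on the light's -x side: 0 sprung out (locked), 0.006 m fully in; free of the lip from 0.0045 on. The catches are upright grey ribbed plates, 32 mm long in y, 4 to 48 mm above the light's underside, mid-length on its long sides; outer faces 60 mm apart when out, 48 when in. Spring 1.6 N out, 6.4 N in, each; a 40 N grip holds both in and carries the light.
- catch_far (a joint): The same for the catch on the light's +x side.
- jar: Bystander: small amber glass jar with black lid, 34 mm across, 45 mm tall, standing between the pad and the dock. Origin: centre of its underside. Leave it alone.
- punch: Bystander: standing steel doming punch, 22 mm across, 50 mm tall, between the pad and the dock, nearer the robot than the jar. Origin: centre of its underside. Leave it alone.
- burnisher: Bystander: hand burnisher with a dark wooden handle, 150 mm long, lying beyond the work. Origin: middle of its underside. Leave it alone.
- pliers: Bystander: pliers with blue grips, 110 mm long, lying beyond the work. Origin: under the pivot. Leave it alone.
- giftbox: Bystander: black ring box, 75 x 60 x 26 mm, open on top, at the left front. Origin: centre of its underside. Leave it alone.
- caliper: Bystander: digital caliper 200 mm long, 10 mm high, lying at the right front. Origin: middle of its underside. Leave it alone.

How it is judged:
By the outcome, as a careful person would: the job done as asked, in the order asked, and still so for the second after the job is handed in, while the arm keeps its last pose, push and grip.
It also fails if it takes over 54 s, if anything falls off the work surface, if the arm or the gripper's body presses on something with over 40 N, if the wrist force passes 120 N, or if a joint passes its speed limit or range.

## Working session

There is one attempt and no reset: what is moved stays moved. The work goes in short steps, Python scripts to look and compute and a tool call to move; the robot and the scene stay as the last step left them, time stands still between calls to the robot, and variables do not carry over. Pictures are saved under pics/ and viewed, at most 10 in all, crops included, and the job is handed in when it is done.

Besides the shell and the picture viewer there is one more tool, called by a JSON object that holds its "method" and its "body", one argument or row to a line. arm_command: Moves the arm, as the interface text tells. Its arguments: {"type":"object","properties":{"plan":{"type":"array"},"squeeze":{"type":"number"}},"required":["plan"]}

```bash
mkdir -p pics
python3 - <<'E'
from station import ctrl,cams
import cv2,numpy as np
o=ctrl.get_obs();print({k:np.round(v,4).tolist() for k,v in o.items()})
for n in ("top","side"):
    p,d=cams.camera(n);cv2.imwrite(f"pics/{n}0.png",p);np.save(f"{n}0.npy",d)
    i=cams.camera_info(n);print(n,i)
E
```

```text
{'time_s': 0.0, 'qpos': [1.2644, 0.3005, 1.5216, -0.0, 1.3207, -0.0666], 'joint_vel': [0.0009, 0.0004, -0.0003, 0.0003, 0.0008, -0.0013], 'tau': [0.0024, -53.1808, -35.274, 0.0709, 0.0243, -0.0001], 'ee_pos': [0.1306, 0.534, 0.2237], 'eef_rot': [-3.1404, -0.0001, 2.9018], 'force': [-0.3705, -0.6752, -0.2676], 'moment': [-0.0225, 0.0257, 0.027], 'grip_force': 0.0, 'grip_width': 0.0943}
top {'fx': 377.0901912170122, 'fy': 377.0901912170122, 'cx': 326.7567479126274, 'cy': 201.16467491897342, 'dist_coeffs': array([-0.00668044,  0.        ,  0.        ,  0.        ,  0.        ]), 'world_to_cam': array([[-0.02536934, -0.99942306, -0.02258207,  0.04017586],
       [-0.99284678,  0.02782588, -0.11610769,  0.57241712],
       [ 0.11666907,  0.01947496, -0.99297989,  0.96543968],
       [ 0.        ,  0.        ,  0.        ,  1.        ]])}
side {'fx': 394.33545266935573, 'fy': 394.33545266935573, 'cx': 315.5976073721793, 'cy': 206.3750450078626, 'dist_coeffs': array([-0.08403867,  0.        ,  0.        ,  0.        ,  0.        ]), 'world_to_cam': array([[ 0.99582902, -0.09037766,  0.01250769, -0.55412197],
       [-0.0582216 , -0.73500869, -0.67555345,  0.07846513],
       [ 0.0702482 ,  0.67200751, -0.73720492,  1.27739693],
       [ 0.        ,  0.        ,  0.        ,  1.        ]])}
```

View pics/top0.png

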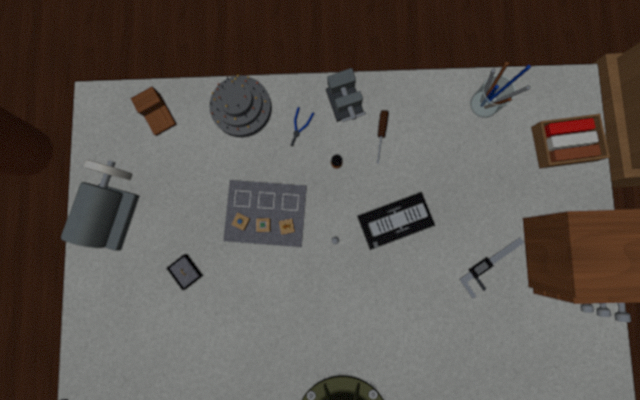

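Run:
```python
import cv2,numpy as np
p=cv2.imread("pics/top0.png")
c=p[165:260,215:315];c2=p[185:255,350:442]
a=cv2.resize(c,(800,570)[:0] or None,fx=6,fy=6,interpolation=cv2.INTER_CUBIC)
cv2.imwrite("pics/cropA.png",cv2.convertScaleAbs(a,alpha=1.5))
b=cv2.resize(c2,None,fx=8,fy=8,interpolation=cv2.INTER_CUBIC)
cv2.imwrite("pics/cropB.png",cv2.convertScaleAbs(b,alpha=1.5))
```

```text
(no output)
```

View pics/cropA.png

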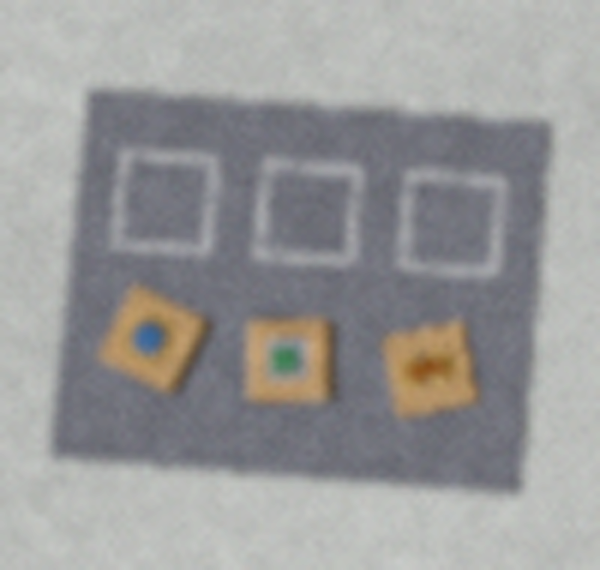

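View pics/cropB.png

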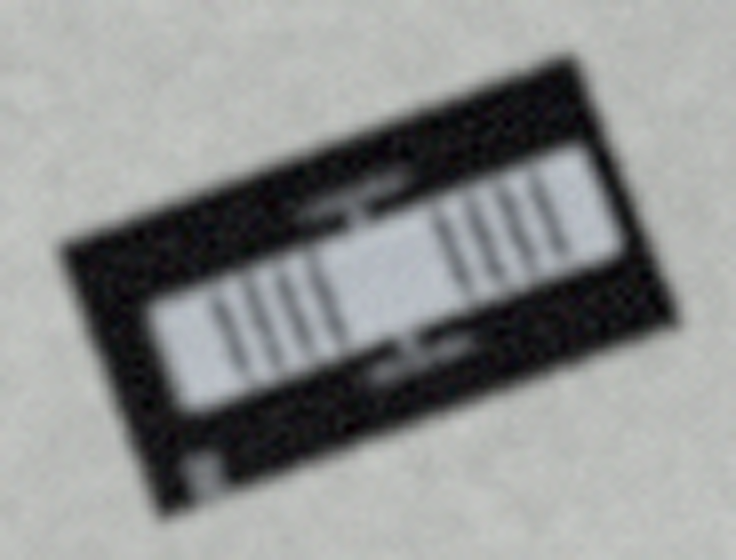

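Crop A (6x, origin 215,165): pad corners (90,90),(553,122),(522,492),(53,458); squares centred at (165,202),(307,213),(452,222); blocks at (153,338),(288,360),(430,368). Crop B (8x, origin 350,185): dock corners (63,248),(573,58),(682,325),(160,518); light top corners (147,302),(580,143),(628,248),(190,412).

```bash
cat > h.py <<'E'
import cv2,numpy as np
from scipy.spatial.transform import Rotation as R
def ray(info,uv,z):
    K=np.array([[info['fx'],0,info['cx']],[0,info['fy'],info['cy']],[0,0,1]])
    n=cv2.undistortPoints(np.array(uv,float).reshape(-1,1,2),K,np.array(info['dist_coeffs'])).reshape(-1,2)
    T=np.linalg.inv(info['world_to_cam']);d=np.c_[n,np.ones(len(n))]@T[:3,:3].T;o=T[:3,3]
    return o+d*((z-o[2])/d[:,2])[:,None]
def proj(info,P):
    K=np.array([[info['fx'],0,info['cx']],[0,info['fy'],info['cy']],[0,0,1]]);W=info['world_to_cam']
    return cv2.projectPoints(np.array(P,float).reshape(-1,1,3),cv2.Rodrigues(W[:3,:3])[0],W[:3,3],K,np.array(info['dist_coeffs']))[0].reshape(-1,2)
def rel(pos,yaw,o,rot=None):
    """shift mm & rotvec in tool axes from current pose o to down pose with tool yaw"""
    Rc=R.from_euler('xyz',o['eef_rot']);Rt=R.from_euler('xyz',[np.pi,0,yaw])
    return np.round(Rc.inv().apply(np.array(pos)-o['ee_pos'])*1000,1),np.round((Rc.inv()*Rt).as_rotvec(),3)
E
python3 - <<'E'
from h import *
from station import ctrl,cams
i=cams.camera_info("top")
f=lambda U,s,o:(np.array(U)+.5)/s-.5+np.array(o)
A=lambda U,z:ray(i,f(U,6,(215,165)),z)[:,:2]
B=lambda U,z:ray(i,f(U,8,(350,185)),z)[:,:2]
def q(n,P):
    P=np.array(P);e=np.roll(P,-1,0)-P
    print(n,P.mean(0).round(4),'sides',np.linalg.norm(e,axis=1).round(4),'ang',np.arctan2(e[:,1],e[:,0]).round(3))
q('pad',A([(90,90),(553,122),(522,492),(53,458)],.004))
print('marks',A([(165,202),(307,213),(452,222)],.004).round(4).tolist())
print('blocks',A([(153,338),(288,360),(430,368)],.026).round(4).tolist())
q('b0',A([(133,285),(210,322),(172,393),(98,355)],.026))
q('b1',A([(246,318),(330,318),(330,403),(246,403)],.026))
q('b2',A([(384,337),(463,322),(477,402),(398,417)],.026))
q('dock',B([(63,248),(573,58),(682,325),(160,518)],.006))
q('light',B([(147,302),(580,143),(628,248),(190,412)],.046))
w=cams.camera_info("wrist");o=ctrl.get_obs();T=np.linalg.inv(w['world_to_cam'])
Rc=R.from_euler('xyz',o['eef_rot']);print('cam in tool',Rc.inv().apply(T[:3,3]-o['ee_pos']).round(4),(Rc.inv().as_matrix()@T[:3,:3]).round(3).tolist(),w['fx'])
print('jar,punch',ray(i,[(336.5,161),(335,240)],.045)[:,:2])
E
```

```text
pad [0.5498 0.1943] sides [0.2144 0.1687 0.2132 0.1691] ang [-1.67   3.04   1.474 -0.095]
marks [[0.5914, 0.2578], [0.5845, 0.1926], [0.5785, 0.1263]]
blocks [[0.5276, 0.2577], [0.5162, 0.1975], [0.511, 0.1343]]
b0 [0.5273 0.2576] sides [0.0387 0.0354 0.0376 0.0345] ang [-2.039  2.641  1.079 -0.468]
b1 [0.5161 0.1975] sides [0.0375 0.0377 0.0374 0.0377] ang [-1.598  3.134  1.545 -0.004]
b2 [0.5104 0.1341] sides [0.0357 0.036  0.0355 0.036 ] ang [-1.41  -2.983  1.732  0.163]
dock [ 0.5192 -0.1594] sides [0.1852 0.0968 0.1873 0.096 ] ang [-1.241 -2.81   1.896  0.31 ]
light [ 0.52   -0.1585] sides [0.1503 0.0372 0.1518 0.038 ] ang [-1.246 -2.767  1.901  0.335]
cam in tool [ 0.0779 -0.0013 -0.1598] [[0.0, -0.964, -0.264], [1.0, 0.001, -0.0], [0.001, -0.264, 0.964]] 316.41675048849737
jar,punch [[ 0.67843992 -0.00388989]
 [ 0.47022522  0.00590255]]
```

Run:
```python
from h import *
from station import ctrl
print(rel([.55,.195,.17],1.474,ctrl.get_obs()))
```

```text
(array([-488. , -229.7,   54. ]), array([-1.000e-03,  1.000e-03,  1.428e+00]))
```

The manual's scale: shifts go in shares of 800 mm and turns go in shares of pi rad. Converting my numbers, -488 mm / 800 = -0.61, -230 mm / 800 = -0.2875, 1.428 rad / 3.1416 = 0.4545.

{"method": "arm_command", "body": {
  "plan": [
    [[-0.61, -0.2875, 0.0675, 0, 0, 0.4545, -1], [-0.61, -0.2875, 0.0675, 0, 0, 0.4545, -1], [-0.61, -0.2875, 0.0675, 0, 0, 0.4545, -1], [-0.61, -0.2875, 0.0675, 0, 0, 0.4545, -1], [-0.61, -0.2875, 0.0675, 0, 0, 0.4545, -1], [-0.61, -0.2875, 0.0675, 0, 0, 0.4545, -1], [-0.61, -0.2875, 0.0675, 0, 0, 0.4545, -1], [-0.61, -0.2875, 0.0675, 0, 0, 0.4545, -1], [-0.61, -0.2875, 0.0675, 0, 0, 0.4545, -1], [-0.61, -0.2875, 0.0675, 0, 0, 0.4545, -1], [-0.61, -0.2875, 0.0675, 0, 0, 0.4545, -1], [-0.61, -0.2875, 0.0675, 0, 0, 0.4545, -1]]
  ]
}}

```text
time_s: 1.3
ee_pos: [0.5524, 0.1915, 0.1688]
eef_rot: [-3.14, 0.001, 1.469]
force: [-0.8, -0.0, 0.6]
grip_width: 0.094
grip_force: 0.0
```

Run:
```python
from h import *
from station import ctrl,cams
import pickle
o=ctrl.get_obs();i=cams.camera_info("wrist");p,d=cams.camera("wrist")
pickle.dump((o,i,d),open("w1.pkl","wb"));cv2.imwrite("pics/w1_raw.png",p)
cv2.imwrite("pics/w1.png",cv2.convertScaleAbs(cv2.resize(p,(800,500),interpolation=cv2.INTER_CUBIC),alpha=1.3))
print(o['time_s'],o['ee_pos'],o['eef_rot'],o['joint_vel'])
```

```text
1.3 [0.55238711 0.19151552 0.16880602] [-3.14037412e+00  1.03294993e-03  1.46943123e+00] [ 0.07769981 -0.05066533  0.0596074   0.01459735  0.00258113  0.05677496]
```

View pics/w1.png

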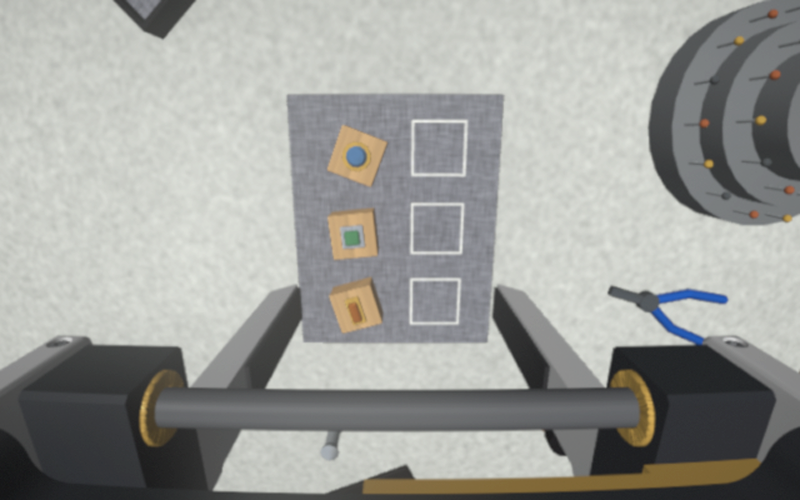

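Wrist view (800x500): pad at (287..503, 94..342); blocks at (357,156),(353,236),(355,308); squares at (439,148),(437,229),(435,301). Enlarging for corners.

Run:
```python
import cv2
p=cv2.imread("pics/w1_raw.png")[85:275,225:405]
cv2.imwrite("pics/w1c.png",cv2.convertScaleAbs(cv2.resize(p,None,fx=3.1,fy=3.1,interpolation=cv2.INTER_CUBIC),alpha=1.3))
```

```text
(no output)
```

View pics/w1c.png

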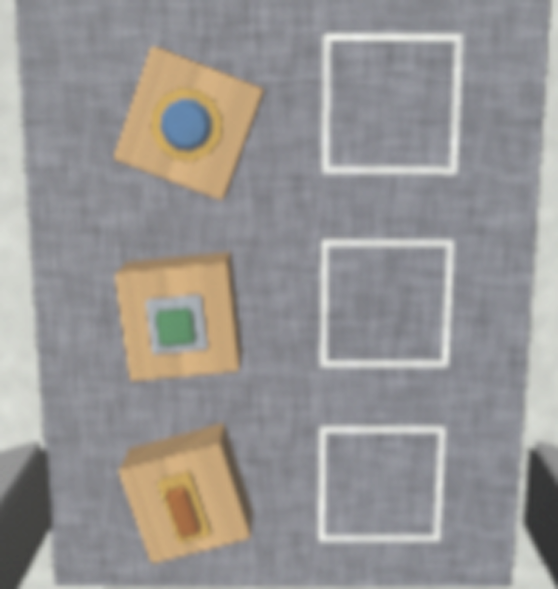

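Run:
```python
from h import *
import pickle
from station import ctrl
o,i,d=pickle.load(open("w1.pkl","rb"))
A=lambda U,z:ray(i,(np.array(U)+.5)/3.1-.5+np.array([225,85]),z)[:,:2]
def q(n,U,z):
    P=A(U,z);e=np.roll(P,-1,0)-P;a=np.arctan2(e[:,1],e[:,0])
    print(n,P.mean(0).round(4),'sides',np.linalg.norm(e,axis=1).round(4),'yaw',((a+np.pi/4)%(np.pi/2)-np.pi/4).round(3))
q('s0',[(323,35),(461,37),(456,172),(326,172)],.004)
q('s1',[(323,242),(452,242),(447,366),(323,366)],.004)
q('s2',[(321,429),(444,430),(438,540),(321,539)],.004)
q('b0',[(153,46),(263,88),(222,198),(115,157)],.026)
q('b1',[(118,272),(231,263),(240,371),(131,380)],.026)
q('b2',[(125,472),(229,441),(250,536),(154,562)],.026)
```

```text
s0 [0.5914 0.2566] sides [0.0438 0.0425 0.0426 0.0431] yaw [-0.111 -0.097 -0.099 -0.07 ]
s1 [0.5847 0.1908] sides [0.0431 0.0431 0.0428 0.043 ] yaw [-0.099 -0.097 -0.101 -0.091]
s2 [0.578  0.1252] sides [0.0433 0.0425 0.0426 0.0424] yaw [-0.11  -0.108 -0.112 -0.091]
b0 [0.5278 0.2582] sides [0.0348 0.0352 0.0348 0.0349] yaw [-0.46  -0.473 -0.47  -0.473]
b1 [0.5173 0.197 ] sides [0.0356 0.0353 0.0354 0.0355] yaw [-0.021 -0.034 -0.014 -0.028]
b2 [0.5123 0.1347] sides [0.0365 0.0349 0.0344 0.0341] yaw [0.207 0.088 0.19  0.147]
```

Run:
```python
from h import *
from station import ctrl,cams
cams.camera("wrist");cams.camera("wrist")
o=ctrl.get_obs();print(o['ee_pos'],o['eef_rot'],o['joint_vel'].round(3))
for z in(.08,.029):print(rel([.5278,.2582,z],1.101,o))
```

```text
[0.54950951 0.19523273 0.16991674] [-3.14072158e+00  1.48925091e-04  1.47380244e+00] [ 0.022 -0.017  0.005  0.001 -0.001 -0.   ]
(array([ 60.6, -27.6,  89.9]), array([-0.001,  0.   ,  0.373]))
(array([ 60.6, -27.6, 140.9]), array([-0.001,  0.   ,  0.373]))
```

In the tool's units: 140 mm / 800 = 0.175, 115 mm / 800 = 0.1438, 0.373 rad / 3.1416 = 0.1187.

{"method": "arm_command", "body": {
  "plan": [
    [[0.0756, -0.0344, 0.075, 0, 0, 0.1187, -0.2], [0.0756, -0.0344, 0.1125, 0, 0, 0.1187, -0.2], [0.0756, -0.0344, 0.1125, 0, 0, 0.1187, -0.2], [0.0756, -0.0344, 0.1125, 0, 0, 0.1187, -0.2], [0.0756, -0.0344, 0.1125, 0, 0, 0.1187, -0.2], [0.0756, -0.0344, 0.1438, 0, 0, 0.1187, -0.2], [0.0756, -0.0344, 0.175, 0, 0, 0.1187, -0.2], [0.0756, -0.0344, 0.175, 0, 0, 0.1187, -0.2], [0.0756, -0.0344, 0.175, 0, 0, 0.1187, -0.2], [0.0756, -0.0344, 0.175, 0, 0, 0.1187, -0.2], [0.0756, -0.0344, 0.175, 0, 0, 0.1187, -0.2]]
  ],
  "squeeze": 5
}}

```text
time_s: 2.55
ee_pos: [0.5292, 0.258, 0.0318]
eef_rot: [3.14, -0.002, 1.101]
force: [0.6, 0.8, -0.5]
grip_width: 0.0564
grip_force: 0.0
```

Run:
```python
from h import *
from station import ctrl,cams
o=ctrl.get_obs();print(o['ee_pos'],o['eef_rot'],o['grip_width'],o['force'])
print(rel([.5914,.2567,.029],1.471,o))
```

```text
[0.52922621 0.25802883 0.03184777] [ 3.14008310e+00 -1.76780512e-03  1.10108109e+00] 0.05638992271627384 [ 0.61726211  0.78638106 -0.53486184]
(array([27., 56.,  3.]), array([ 0.002, -0.001, -0.37 ]))
```

In the tool's units: 57.3 mm / 800 = 0.0716, 27.4 mm / 800 = 0.0343, -0.37 rad / 3.1416 = -0.1178.

{"method": "arm_command", "body": {
  "plan": [
    [[0, 0, 0, 0, 0, 0, 0.5], [0, 0, 0, 0, 0, 0, 0.5], [0, 0, 0, 0, 0, 0, 0.5], [0, 0, 0, 0, 0, 0, 0.5], [0.0063, 0.0138, 0, 0, 0, -0.0255, 0.5], [0.0138, 0.0288, 0, 0, 0, -0.0509, 0.5], [0.0213, 0.0438, 0, 0, 0, -0.0764, 0.5], [0.0275, 0.0575, 0, 0, 0, -0.1019, 0.5], [0.0343, 0.0716, 0, 0, 0, -0.1178, 0.5], [0.0343, 0.0716, 0, 0, 0, -0.1178, 0.5], [0.0343, 0.0716, 0, 0, 0, -0.1178, 0.5], [0.0343, 0.0716, 0, 0, 0, -0.1178, 0.5]]
  ],
  "squeeze": 5
}}

```text
time_s: 3.75
ee_pos: [0.5916, 0.2563, 0.0303]
eef_rot: [3.142, 0.0, 1.47]
force: [1.4, -0.2, 1.7]
grip_width: 0.036
grip_force: 5.0
```

Run:
```python
from h import *
from station import ctrl,cams
cams.camera("wrist")
o=ctrl.get_obs();print(o['ee_pos'],o['eef_rot'],o['grip_width'],o['grip_force'],o['force'])
print(rel([.5914,.2567,.030],1.471,o))
```

```text
[0.59159994 0.25638222 0.03032466] [-3.14157534e+00  5.28218878e-05  1.47009428e+00] 0.03604657793128874 4.999912306666374 [ 0.2699243  -0.63730752  1.24586481]
(array([ 0.3, -0.2,  0.3]), array([-0.   ,  0.   , -0.001]))
```

In the tool's units: -67.8 mm / 800 = -0.0848, -66.6 mm / 800 = -0.0833, -0.076 rad / 3.1416 = -0.0242.

{"method": "arm_command", "body": {
  "plan": [
    [[0, 0, 0, 0, 0, 0, -0.2], [0, 0, 0, 0, 0, 0, -0.2], [0, 0, 0, 0, 0, 0, -0.2], [0, 0, -0.0375, 0, 0, 0, -0.2], [0, 0, -0.0688, 0, 0, 0, -0.2], [-0.0413, -0.0425, -0.0688, 0, 0, -0.0127, -0.2], [-0.0833, -0.0848, -0.0688, 0, 0, -0.0242, -0.2], [-0.0833, -0.0848, -0.0688, 0, 0, -0.0242, -0.2], [-0.0833, -0.0848, -0.0688, 0, 0, -0.0242, -0.2], [-0.0833, -0.0848, -0.0375, 0, 0, -0.0242, -0.2], [-0.0833, -0.0848, 0, 0, 0, -0.0242, -0.2], [-0.0833, -0.0848, 0, 0, 0, -0.0242, -0.2]]
  ]
}}

```text
time_s: 5.0
ee_pos: [0.5171, 0.1969, 0.0272]
eef_rot: [-3.137, 0.001, 1.547]
force: [0.1, 0.4, 0.2]
grip_width: 0.0563
grip_force: 0.0
```

Run:
```python
from h import *
from station import ctrl,cams
for _ in range(3): cams.camera("wrist")
o=ctrl.get_obs();print(o['ee_pos'],o['eef_rot'],o['grip_width'],o['grip_force'],o['force'])
print(rel([.5847,.1910,.030],1.471,o))
```

```text
[0.51896624 0.19733589 0.03141324] [ 3.14012447e+00 -5.21765095e-04  1.54690822e+00] 0.05623891121250224 0.0 [-0.33740202  0.24906988  0.04870357]
(array([-4.8, 65.9,  1.5]), array([ 0.001, -0.001,  0.076]))
```

In the tool's units: 67.5 mm / 800 = 0.0844, -4.4 mm / 800 = -0.0055, 0.076 rad / 3.1416 = 0.0242.

{"method": "arm_command", "body": {
  "plan": [
    [[0, 0, 0, 0, 0, 0, 0.5], [0, 0, 0, 0, 0, 0, 0.5], [0, 0, 0, 0, 0, 0, 0.5], [0, 0, 0, 0, 0, 0, 0.5], [-0.0013, 0.0163, 0, 0, 0, 0.0048, 0.5], [-0.0025, 0.0338, 0, 0, 0, 0.0095, 0.5], [-0.0038, 0.0513, 0, 0, 0, 0.0159, 0.5], [-0.005, 0.0688, 0, 0, 0, 0.0207, 0.5], [-0.0055, 0.0844, 0, 0, 0, 0.0242, 0.5], [-0.0055, 0.0844, 0, 0, 0, 0.0242, 0.5], [-0.0055, 0.0844, 0, 0, 0, 0.0242, 0.5], [-0.0055, 0.0844, 0, 0, 0, 0.0242, 0.5]]
  ],
  "squeeze": 5
}}

```text
time_s: 6.35
ee_pos: [0.5853, 0.1908, 0.0307]
eef_rot: [3.141, -0.0, 1.471]
force: [1.4, -0.6, 4.5]
grip_width: 0.0361
grip_force: 5.0
```

Run:
```python
from h import *
from station import ctrl,cams
for _ in range(3): cams.camera("wrist")
o=ctrl.get_obs();print(o['ee_pos'],o['eef_rot'],o['grip_width'],o['grip_force'],o['force'])
print(rel([.5847,.1910,.030],1.471,o),rel([.5123,.1347,.030],1.729,o))
```

```text
[0.58525277 0.19084567 0.03065366] [ 3.14091034e+00 -1.43782281e-04  1.47108686e+00] 0.03627065959942886 5.000681206583977 [ 2.08292324 -1.76179075  5.67977819]
(array([ 0.1, -0.6,  0.7]), array([ 0.001, -0.   ,  0.   ])) (array([-63.1, -67. ,   0.6]), array([ 0.001, -0.   , -0.258]))
```

In the tool's units: -66.4 mm / 800 = -0.083, -63.2 mm / 800 = -0.079, -0.258 rad / 3.1416 = -0.0821.

{"method": "arm_command", "body": {
  "plan": [
    [[0, 0, 0, 0, 0, 0, -0.2], [0, 0, 0, 0, 0, 0, -0.2], [0, 0, 0, 0, 0, 0, -0.2], [0, 0, -0.0375, 0, 0, 0, -0.2], [0, 0, -0.0688, 0, 0, 0, -0.2], [-0.04, -0.0413, -0.0688, 0, 0, -0.0414, -0.2], [-0.079, -0.083, -0.0688, 0, 0, -0.0821, -0.2], [-0.079, -0.083, -0.0688, 0, 0, -0.0821, -0.2], [-0.079, -0.083, -0.0688, 0, 0, -0.0821, -0.2], [-0.079, -0.083, -0.0375, 0, 0, -0.0821, -0.2], [-0.079, -0.083, 0, 0, 0, -0.0821, -0.2], [-0.079, -0.083, 0, 0, 0, -0.0821, -0.2]]
  ]
}}

```text
time_s: 7.7
ee_pos: [0.5119, 0.1347, 0.0272]
eef_rot: [-3.137, 0.0, 1.728]
force: [-0.5, -0.7, 0.6]
grip_width: 0.0563
grip_force: 0.0
```

Run:
```python
from h import *
from station import ctrl,cams
for _ in range(5): cams.camera("wrist")
o=ctrl.get_obs();print(o['ee_pos'],o['eef_rot'],o['grip_width'],o['grip_force'],o['force'])
print(rel([.578,.1253,.030],1.471,o))
```

```text
[0.51385552 0.13486383 0.03162085] [ 3.13944984e+00 -9.01148588e-05  1.72877584e+00] 0.056224370295364826 0.0 [-0.30086836 -0.11407317  0.04948003]
(array([-19.5,  61.8,   1.8]), array([ 0.002, -0.   ,  0.258]))
```

In the tool's units: 63.4 mm / 800 = 0.0793, -19.6 mm / 800 = -0.0245, 0.258 rad / 3.1416 = 0.0821.

{"method": "arm_command", "body": {
  "plan": [
    [[0, 0, 0, 0, 0, 0, 0.5], [0, 0, 0, 0, 0, 0, 0.5], [0, 0, 0, 0, 0, 0, 0.5], [0, 0, 0, 0, 0, 0, 0.5], [-0.005, 0.0163, 0, 0, 0, 0.0159, 0.5], [-0.01, 0.0325, 0, 0, 0, 0.0318, 0.5], [-0.015, 0.0488, 0, 0, 0, 0.0493, 0.5], [-0.02, 0.065, 0, 0, 0, 0.0668, 0.5], [-0.0245, 0.0793, 0, 0, 0, 0.0821, 0.5], [-0.0245, 0.0793, 0, 0, 0, 0.0821, 0.5], [-0.0245, 0.0793, 0, 0, 0, 0.0821, 0.5], [-0.0245, 0.0793, 0, 0, 0, 0.0821, 0.5]]
  ],
  "squeeze": 5
}}

```text
time_s: 9.15
ee_pos: [0.5783, 0.1252, 0.0304]
eef_rot: [3.141, -0.0, 1.472]
force: [0.9, -0.4, 1.1]
grip_width: 0.0359
grip_force: 5.0
```

Run:
```python
from h import *
from station import ctrl,cams
for _ in range(3): cams.camera("wrist")
o=ctrl.get_obs();print(o['ee_pos'],o['eef_rot'],o['grip_width'],o['grip_force'],o['force'])
print(rel([.578,.1253,.030],1.471,o),rel([.55,.175,.20],1.471,o))
```

```text
[0.5782551  0.12521803 0.0303503 ] [-3.14143158e+00  4.33286830e-05  1.47149761e+00] 0.03596547474271367 5.0001295655965805 [-0.58485984 -0.37508333  2.65000384]
(array([ 0.1, -0.3,  0.4]), array([-0.,  0.,  0.])) (array([  46.7,  -33.1, -169.6]), array([-0.,  0.,  0.]))
```

Release, rise, and look.

In the tool's units: -140 mm / 800 = -0.175, -110 mm / 800 = -0.1375.

{"method": "arm_command", "body": {
  "plan": [
    [[0, 0, 0, 0, 0, 0, -0.2], [0, 0, 0, 0, 0, 0, -0.2], [0, 0, 0, 0, 0, 0, -0.2], [0, 0, -0.0375, 0, 0, 0, -0.2], [0, 0, -0.0875, 0, 0, 0, -0.2], [0.025, 0, -0.1375, 0, 0, 0, -1], [0.05, 0, -0.175, 0, 0, 0, -1], [0.05, 0, -0.175, 0, 0, 0, -1], [0.05, 0, -0.175, 0, 0, 0, -1], [0.05, 0, -0.175, 0, 0, 0, -1], [0.05, 0, -0.175, 0, 0, 0, -1]]
  ]
}}

```text
time_s: 10.4
ee_pos: [0.5822, 0.1643, 0.1688]
eef_rot: [-3.139, 0.001, 1.47]
force: [0.1, 0.0, -0.5]
grip_width: 0.0939
grip_force: 0.0
```

Run:
```python
from h import *
from station import ctrl,cams
import pickle
cams.camera("wrist");cams.camera("wrist")
o=ctrl.get_obs();i=cams.camera_info("wrist");p,d=cams.camera("wrist")
pickle.dump((o,i,d),open("w2.pkl","wb"));cv2.imwrite("pics/w2_raw.png",p)
P=proj(i,[[.5848,.191,.004]])[0];x,y=int(P[0])-85,int(P[1])-95;print(P,x,y,o['ee_pos'])
c=p[max(y,0):y+190,x:x+170]
cv2.imwrite("pics/w2c.png",cv2.convertScaleAbs(cv2.resize(c,None,fx=3.1,fy=3.1,interpolation=cv2.INTER_CUBIC),alpha=1.3))
```

```text
[318.45625974 160.24658545] 233 65 [0.58237314 0.16443181 0.16931896]
```

View pics/w2c.png

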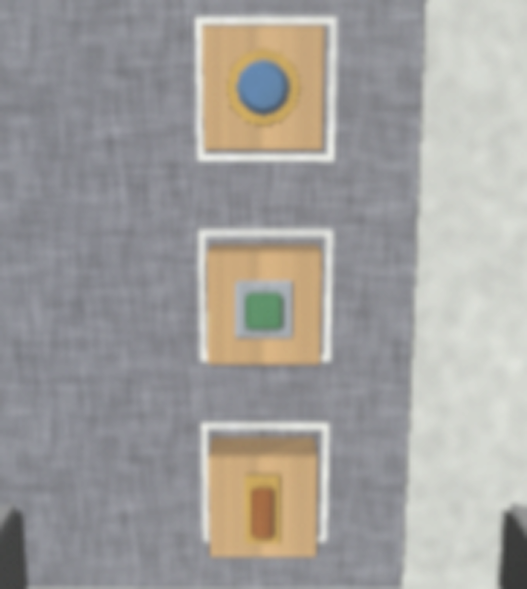

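The blocks sit in their squares (centres of tops about (264,88),(264,306),(263,505)); checking numerically, and aiming at the light.

Run:
```python
from h import *
import pickle
from station import ctrl
o,i,d=pickle.load(open("w2.pkl","rb"))
A=lambda U,z:ray(i,(np.array(U)+.5)/3.1-.5+np.array([233,65]),z)[:,:2].mean(0)
c,s=np.cos(-.1),np.sin(-.1);M=np.array([[c,s],[-s,c]])
for n,sq,b in(('0',[(198,20),(334,20),(331,158),(201,158)],[(203,25),(328,25),(325,152),(205,150)]),
 ('1',[(201,232),(331,232),(329,360),(201,360)],[(207,250),(322,250),(322,363),(207,363)]),
 ('2',[(203,427),(328,427),(325,541),(204,541)],[(210,455),(318,455),(316,556),(210,556)])):
    S=A(sq,.004);Bk=A(b,.026);print(n,S.round(4),Bk.round(4),(M@(Bk-S)*1000).round(1))
o=ctrl.get_obs()
print(o['ee_pos'],rel([.52,-.16,.17],1.896,o))
```

```text
0 [0.5913 0.2566] [0.591  0.2558] [-0.2 -0.8]
1 [0.5846 0.1908] [0.5843 0.1909] [-0.3  0.1]
2 [0.5779 0.1248] [0.5774 0.1253] [-0.5  0.4]
[0.58244916 0.16455057 0.16956757] (array([-3.292e+02, -2.960e+01, -3.000e-01]), array([-0.001,  0.   , -0.426]))
```

In the tool's units: -329 mm / 800 = -0.4113, -30 mm / 800 = -0.0375, -0.426 rad / 3.1416 = -0.1356.

{"method": "arm_command", "body": {
  "plan": [
    [[-0.4113, -0.0375, 0, 0, 0, -0.1356, -1], [-0.4113, -0.0375, 0, 0, 0, -0.1356, -1], [-0.4113, -0.0375, 0, 0, 0, -0.1356, -1], [-0.4113, -0.0375, 0, 0, 0, -0.1356, -1], [-0.4113, -0.0375, 0, 0, 0, -0.1356, -1], [-0.4113, -0.0375, 0, 0, 0, -0.1356, -1], [-0.4113, -0.0375, 0, 0, 0, -0.1356, -1], [-0.4113, -0.0375, 0, 0, 0, -0.1356, -1], [-0.4113, -0.0375, 0, 0, 0, -0.1356, -1], [-0.4113, -0.0375, 0, 0, 0, -0.1356, -1], [-0.4113, -0.0375, 0, 0, 0, -0.1356, -1], [-0.4113, -0.0375, 0, 0, 0, -0.1356, -1]]
  ]
}}

```text
time_s: 11.75
ee_pos: [0.5201, -0.1586, 0.1702]
eef_rot: [-3.142, -0.0, 1.898]
force: [-0.4, -0.3, -0.1]
grip_width: 0.094
grip_force: 0.0
```

Run:
```python
from h import *
from station import ctrl,cams
import pickle
cams.camera("wrist");cams.camera("wrist")
o=ctrl.get_obs();i=cams.camera_info("wrist");p,d=cams.camera("wrist")
pickle.dump((o,i,d),open("w3.pkl","wb"));cv2.imwrite("pics/w3_raw.png",p)
P=proj(i,[[.52,-.159,.046]])[0];x,y=int(P[0])-90,max(int(P[1])-120,0);print(P,x,y,o['ee_pos'],o['eef_rot'])
c=p[y:y+230,x:x+180]
cv2.imwrite("pics/w3c.png",cv2.convertScaleAbs(cv2.resize(c,None,fx=2.6,fy=2.6,interpolation=cv2.INTER_CUBIC),alpha=1.5))
```

```text
[318.94177253 196.28441054] 228 76 [ 0.52005606 -0.1588607   0.1702622 ] [3.14158403e+00 2.59067600e-05 1.89775123e+00]
```

View pics/w3c.png

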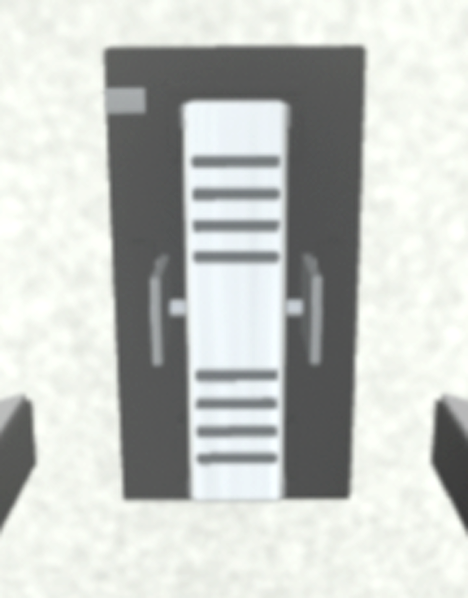

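Run:
```python
from h import *
import pickle
from station import ctrl
o,i,d=pickle.load(open("w3.pkl","rb"))
A=lambda U,z:ray(i,(np.array(U)+.5)/2.6-.5+np.array([228,76]),z)[:,:2]
def q(n,U,z):
    P=A(U,z);e=np.roll(P,-1,0)-P;a=np.arctan2(e[:,1],e[:,0])
    print(n,P.mean(0).round(4),'sides',np.linalg.norm(e,axis=1).round(4),'yaw',((a+np.pi/4)%(np.pi/2)-np.pi/4).round(3))
q('dock',[(105,48),(364,46),(349,497),(124,498)],.006)
q('light',[(184,101),(288,101),(283,498),(192,498)],.046)
q('catch',[(156,277),(317,277),(316,363),(157,364)],.054)
q('catchout',[(151,277),(323,277),(321,363),(152,364)],.054)
q('strips',[(192,161),(280,161),(277,458),(197,458)],.046)
```

```text
dock [ 0.5196 -0.1594] sides [0.0977 0.1873 0.0982 0.1871] yaw [0.335 0.334 0.333 0.331]
light [ 0.5197 -0.1587] sides [0.0349 0.1468 0.0348 0.1468] yaw [0.327 0.332 0.328 0.332]
catch [ 0.5199 -0.1596] sides [0.0553 0.0311 0.0562 0.0315] yaw [0.328 0.343 0.334 0.314]
catchout [ 0.52   -0.1595] sides [0.0591 0.0311 0.0598 0.0315] yaw [0.328 0.334 0.334 0.312]
strips [ 0.5202 -0.1602] sides [0.03   0.1102 0.0301 0.1102] yaw [0.327 0.332 0.328 0.331]
```

In the tool's units: 123 mm / 800 = 0.1538, 121 mm / 800 = 0.1513, -0.004 rad / 3.1416 = -0.0013.

{"method": "arm_command", "body": {
  "plan": [
    [[0, -0.0006, 0.0375, 0, 0, -0.0013, -0.7], [0, -0.0006, 0.075, 0, 0, -0.0013, -0.7], [0, -0.0006, 0.1063, 0, 0, -0.0013, -0.7], [0, -0.0006, 0.1313, 0, 0, -0.0013, -0.7], [0, -0.0006, 0.1413, 0, 0, -0.0013, -0.7], [0, -0.0006, 0.1475, 0, 0, -0.0013, -0.7], [0, -0.0006, 0.1513, 0, 0, -0.0013, -0.7], [0, -0.0006, 0.1538, 0, 0, -0.0013, -0.7], [0, -0.0006, 0.1538, 0, 0, -0.0013, -0.7], [0, -0.0006, 0.1538, 0, 0, -0.0013, -0.7], [0, -0.0006, 0.1538, 0, 0, -0.0013, -0.7], [0, -0.0006, 0.1538, 0, 0, -0.0013, -0.7]]
  ]
}}

```text
time_s: 13.1
ee_pos: [0.5195, -0.1596, 0.0475]
eef_rot: [3.141, 0.0, 1.901]
force: [0.1, 0.5, -0.5]
grip_width: 0.0799
grip_force: 0.0
```

{"method": "arm_command", "body": {
  "plan": [
    [[0, 0, 0, 0, 0, 0, -0.3], [0, 0, 0, 0, 0, 0, -0.3], [0, 0, 0, 0, 0, 0, -0.3], [0, 0, 0, 0, 0, 0, -0.3]]
  ],
  "squeeze": 42
}}

```text
time_s: 13.5
ee_pos: [0.5196, -0.1596, 0.0473]
eef_rot: [3.141, 0.0, 1.901]
force: [0.7, 0.4, 0.5]
grip_width: 0.0611
grip_force: 0.6
```

{"method": "arm_command", "body": {
  "plan": [
    [[0, 0, 0, 0, 0, 0, 0.5], [0, 0, 0, 0, 0, 0, 0.5], [0, 0, 0, 0, 0, 0, 0.5], [0, 0, 0, 0, 0, 0, 0.5], [0, 0, 0, 0, 0, 0, 0.5], [0, 0, 0, 0, 0, 0, 0.5], [0, 0, 0, 0, 0, 0, 0.5], [0, 0, 0, 0, 0, 0, 0.5]]
  ],
  "squeeze": 42
}}

```text
time_s: 14.3
ee_pos: [0.5196, -0.1597, 0.0479]
eef_rot: [3.141, 0.0, 1.901]
force: [-2.1, 1.1, 8.5]
grip_width: 0.0456
grip_force: 42.1
```

In the tool's units: -45 mm / 800 = -0.0563, -40 mm / 800 = -0.05.

{"method": "arm_command", "body": {
  "plan": [
    [[0, 0, -0.0038, 0, 0, 0, 0.5], [0, 0, -0.0075, 0, 0, 0, 0.5], [0, 0, -0.0125, 0, 0, 0, 0.5], [0, 0, -0.0188, 0, 0, 0, 0.5], [0, 0, -0.025, 0, 0, 0, 0.5], [0, 0, -0.0313, 0, 0, 0, 0.5], [0, 0, -0.0375, 0, 0, 0, 0.5], [0, 0, -0.0438, 0, 0, 0, 0.5], [0, 0, -0.05, 0, 0, 0, 0.5], [0, 0, -0.0563, 0, 0, 0, 0.5], [0, 0, -0.0563, 0, 0, 0, 0.5]]
  ]
}}

```text
time_s: 15.4
ee_pos: [0.5197, -0.1597, 0.093]
eef_rot: [3.141, 0.001, 1.901]
force: [-0.9, 1.0, -2.2]
grip_width: 0.045
grip_force: 42.0
```

Run:
```python
from h import *
from station import ctrl,cams
cams.camera("wrist");cams.camera("wrist")
o=ctrl.get_obs();print(o['time_s'],o['ee_pos'],o['eef_rot'],o['grip_width'],o['grip_force'],o['force'],o['moment'])
# target: light_grip seen at (.5198,-.1593,.046) when TCP was at (.5196,-.1597,.0475)
print(rel([.5846,.1908,.1415],1.471,o))
p,d=cams.camera("wrist");cv2.imwrite("pics/w4.png",p)
```

```text
15.5 [ 0.51940874 -0.15956097  0.09223887] [3.14156075e+00 2.14489583e-05 1.90079323e+00] 0.04536472104001451 41.96416676044464 [ 0.3625964   0.09754296 -2.84150097] [-0.02288765 -0.03360601 -0.07911677]
(array([310.3, 175.2, -49.3]), array([0.  , 0.  , 0.43]))
```

View pics/w4.png

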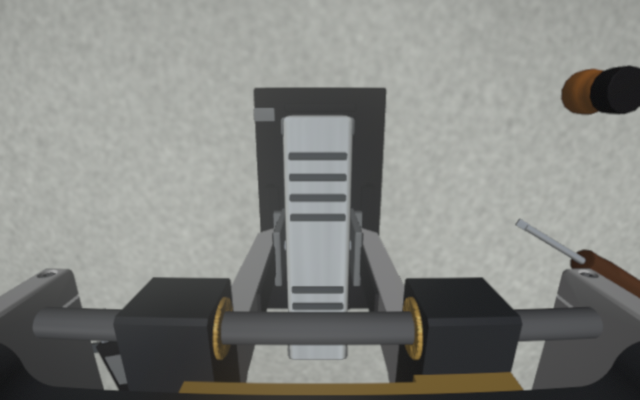

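The light is out of the dock (housing spans (285,115)–(350,358), catches at (278,240) and (360,240) held by the pads). Raise, then carry.

In the tool's units: 290 mm / 800 = 0.3625, 150 mm / 800 = 0.1875, 0.4 rad / 3.1416 = 0.1273.

{"method": "arm_command", "body": {
  "plan": [
    [[0, 0, -0.0213, 0, 0, 0, 0.5], [0, 0, -0.0425, 0, 0, 0, 0.5], [0, 0, -0.0613, 0, 0, 0, 0.5], [0.0313, 0.0175, -0.0613, 0, 0, 0.0095, 0.5], [0.075, 0.0425, -0.0613, 0, 0, 0.0255, 0.5], [0.1188, 0.0675, -0.0613, 0, 0, 0.0414, 0.5], [0.1625, 0.0913, -0.0613, 0, 0, 0.0573, 0.5], [0.2063, 0.1163, -0.0613, 0, 0, 0.0732, 0.5], [0.25, 0.1413, -0.0613, 0, 0, 0.0891, 0.5], [0.2938, 0.1663, -0.0613, 0, 0, 0.105, 0.5], [0.3313, 0.1875, -0.0613, 0, 0, 0.1178, 0.5], [0.3625, 0.205, -0.0613, 0, 0, 0.1273, 0.5]]
  ]
}}

```text
time_s: 16.75
ee_pos: [0.5805, 0.1699, 0.1408]
eef_rot: [-3.141, 0.0, 1.5]
force: [0.8, -1.1, -2.6]
grip_width: 0.045
grip_force: 42.0
```

Run:
```python
from h import *
from station import ctrl,cams
for _ in range(6):cams.camera("wrist")
o=ctrl.get_obs();print(o['ee_pos'],o['eef_rot'],o['grip_width'],o['grip_force'],o['force'])
print(rel([.5846,.1908,.1415],1.471,o))
```

```text
[0.58049478 0.16715926 0.14100326] [-3.14111000e+00  2.88156791e-04  1.50049540e+00] 0.0450999953776387 41.96431338787079 [ 0.40947721  0.93197824 -1.43045688]
(array([23.9,  2.4, -0.5]), array([-0.   ,  0.   ,  0.029]))
```

In the tool's units: 23 mm / 800 = 0.0288, 2.4 mm / 800 = 0.003, 0.03 rad / 3.1416 = 0.0095.

{"method": "arm_command", "body": {
  "plan": [
    [[0.0125, 0.0013, 0, 0, 0, 0.0048, 0.5], [0.0225, 0.0025, 0, 0, 0, 0.008, 0.5], [0.0288, 0.003, 0, 0, 0, 0.0095, 0.5], [0.0288, 0.003, 0, 0, 0, 0.0095, 0.5], [0.0288, 0.003, 0, 0, 0, 0.0095, 0.5], [0.0288, 0.003, 0, 0, 0, 0.0095, 0.5], [0.0288, 0.003, 0, 0, 0, 0.0095, 0.5], [0.0288, 0.003, 0, 0, 0, 0.0095, 0.5], [0.0288, 0.003, 0, 0, 0, 0.0095, 0.5], [0.0288, 0.003, 0, 0, 0, 0.0095, 0.5]]
  ]
}}

```text
time_s: 18.05
ee_pos: [0.5846, 0.1907, 0.1412]
eef_rot: [3.142, -0.0, 1.471]
force: [0.1, 0.3, -2.4]
grip_width: 0.045
grip_force: 42.0
```

Run:
```python
from h import *
from station import ctrl,cams
for _ in range(6):cams.camera("wrist")
o=ctrl.get_obs();print(o['ee_pos'],o['eef_rot'],o['grip_width'],o['grip_force'],o['force'])
print(rel([.5846,.1908,.1415],1.471,o))
p,d=cams.camera("side");i=cams.camera_info("side")
P=proj(i,[[.5846,.1908,.12]])[0].astype(int);print(P)
c=p[max(P[1]-70,0):P[1]+70,P[0]-100:P[0]+100]
cv2.imwrite("pics/s5.png",cv2.resize(c,None,fx=3.5,fy=3.5,interpolation=cv2.INTER_CUBIC))
```

```text
[0.58461252 0.19071173 0.14125855] [ 3.14155112e+00 -2.03684837e-05  1.47087127e+00] 0.04537675788086568 41.96432590484619 [ 0.54467824 -0.02037629 -2.27342235]
(array([ 0.1, -0. , -0.2]), array([ 0., -0., -0.]))
[319 155]
```

View pics/s5.png

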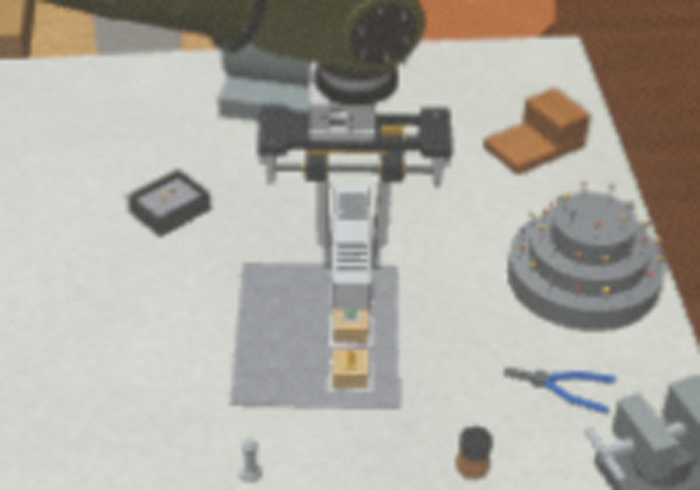

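The side view shows the light (top about (350,240)) held over the row, with the blocks, jar and punch undisturbed. One check of level, from depth.

Run:
```python
from h import *
from station import ctrl,cams
i=cams.camera_info("wrist");p,d=cams.camera("wrist");T=np.linalg.inv(i['world_to_cam'])
for uv in[(317,125),(317,145),(317,187),(317,240),(317,270),(300,240),(335,240),(317,350)]:
    z=np.median(d[uv[1]-2:uv[1]+3,uv[0]-2:uv[0]+3]);
    r=ray(i,[uv],0)[0];v=r-T[:3,3];f=T[:3,2]@v;print(uv,(T[:3,3]+v*z/f).round(4))
```

```text
(317, 125) [0.5903 0.2596 0.1387]
(317, 145) [0.5893 0.2497 0.1387]
(317, 187) [0.5871 0.2277 0.1385]
(317, 240) [0.5841 0.1978 0.1385]
(317, 270) [0.5822 0.1795 0.1387]
(300, 240) [0.5747 0.1986 0.1384]
(335, 240) [0.594  0.1968 0.1387]
(317, 350) [0.5767 0.1242 0.1388]
```

Level, top at 0.1386, so the underside is at about 0.099 m. Handing in.

```bash
python3 -c "
from station import ctrl
print(ctrl.hand_in())"
```

```text
the job is handed in; nothing more can be done
None
```

The job is handed in at about 18 s of the 54 s allowed: the three blocks are within 1 mm of centre in their squares and released, and the light is held by its pinched catches, level over the middle block and along the row, with its underside about 99 mm above the bench.

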